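# Blank off the feed tank: seat the grooved plug and lock both cam arms

## Robot

A 7-joint arm with a two-finger parallel gripper is mounted at the origin on the work surface. World frame = base frame: x ahead of the robot, y to its left, z up, the work surface at z = 0. Lengths are in m, angles in rad, forces in N, time in s.
With the tool pointing down it reaches from about 0.425 to 0.875 m from the base axis. Payload 4.7 kg.
Tool frame: the origin (TCP) lies between the finger pads; the fingertips stand 19 mm ahead of it and the grasp point (between the pads) is the TCP; z points along the fingers, y is the line along which they close (so a half turn about z gives the same grasp; the last joint's range is limited). The gripper opens to 87 mm and grips with 3 to 60 N. Pads are 19 mm wide; open, the fingers measure 117 mm over their backs; the gripper's body (75 mm by 190 mm) begins 51 mm behind the grasp point.
Start: joints at [1.286, 0.321, -0.07, 1.45, 0.023, 1.371, -0.057], TCP at [0.191, -0.621, 0.242] pointing down, gripper open.
Joint ranges: [-2.86, 2.86], [-0.3, 2.09], [-1.38, 1.24], [0.06, 2.45], [-1.56, 4.7], [0.09, 2.05], [-2.69, 2.69]. Speed limits (rad/s): [2.57, 2.57, 3.14, 3.14, 3.14, 3.14, 3.14].

## Interface

Orientations are given as a unit quaternion [w, x, y, z].
In Python, from plant import r gives the robot as it stands.
- The arm moves only by the tool play_rows, never from a script. Its argument "targets" is one flat list of numbers, 6 for each row, row after row: the shift along the tool's x, y, z in mm, then the turn, a rotation vector about the tool's x, y, z in degrees. A call has 1 to 12 rows; each row is the pose to reach, as a shift and turn from the pose commanded when the call began, along the tool's axes at that moment; what a row does not reach only later rows make up. A row lasts 1/8 s, in which the tool goes at most 62.5 mm and 10.7 degrees, less where a joint would pass 70% of its speed; a pose out of reach is approached as far as the arm can. A call with a gripper value outside its range is refused whole. "claw" is the opening, from 0 (shut) to 1 (fully open), set as the call begins (left out, the last holds). The fingers move at their own pace and stop on an object; "newtons" is the grip in N (left out, the last holds). Time passes only in rows, so rows that repeat a pose let the fingers close. It gives the time, the measured TCP pose, the force, the opening and the grip force at its end, in the units of the state.
- r.sense(): the state, without advancing time (a new reading comes with each control period).
- r.camera(name): name is "scene" or "top" or "wrist"; returns the picture (420x560x3 uint8, blue, green, red); there is no depth.
- r.camera_params(name): a dict with "fovy" (degrees; the focal length in pixels is half the picture's height over the tangent of half this angle, whatever the lens; pixels are square), "cx", "cy" (the principal point, pixels), "k1" (the pictures are not rectified: a ray, as slopes to the right and down, at radius r is drawn at 1 + k1 r^2 times it, then the intrinsics apply), "xyz" and "rotation" of the camera in the world. Camera axes: x right, y down, z forward; pixel columns grow to the right and rows downward; lengths in m; the calibration is good to about 2 mm. A picture is of the moment at which its call begins: read the wrist's pose just before it. camera_params takes no time and is no camera call; for the wrist camera it gives the pose at the moment of the call.
- r.hand_in(): hands the job in; it is judged then, once.
Trained networks look in the newest picture that a camera, given by its name, has taken for a name from the list of things; names that differ only in an ending like _2 or _b are one class to them, and where a whole thing is asked for, a point or a joint stands for the part that bears it (a point fixed in the world has none). Each returns a list of dicts, best first, with "conf" (0 to 1); they miss things now and then, are a little off and sometimes report something else, mostly with a low value. They report only what shows in the picture. A call takes as long as a camera call. They do not tell look-alikes from the thing itself.
- r.cut_out(camera, query): "mask" (420x560 bool, what is visible of it) and "extent" ([left, top, width, height] in pixels, round what is visible of it).
The state is a dict: "clock": time; "qpos": joint angles; "qd": joint speeds; "effort": joint torques, N m; "ee_pos": TCP position; "orientation": TCP orientation; "force": force on the tool from outside, world axes, zero at the start; "moment": the same for the moment, N m; "gripper_width": finger opening in m; "finger_force": force on a finger pad.
Only numpy, scipy, OpenCV 4.12 (cv2) and the standard library are available. Lean on these libraries where they do the work, as an engineer would, in place of code of your own. Each camera call takes 0.05 s, during which the arm holds its last target. There are 200 camera calls.

## Task

Close the feed tank's camlock coupling for the season: pick up the grooved dust plug, push it straight down into the coupling's mouth until it is fully home on its seal, let go, then swing the two cam arms down against the coupling's sides, one after the other, so that the plug is locked in. Press firmly but never force the seal or the cam arms, and leave everything else on the bench and ledge as it stands.

Things in the scene. Friction and masses are not known exactly. Their poses are not given: they have to be found in the camera images.
- coupling: Female half of the camlock: upright aluminium socket on the flat grey feed tank (220 x 300 x 90 mm, does not move). Origin: centre of the round mouth, in its rim plane, 195 mm above the bench; z up along the bore, y towards the left cam arm. Bore 47 mm, outside 62 mm wide; 84 mm below the mouth it ends on a nut 72 mm wide. The robot must not push on it or its arms with more than 40 N.
- seal: Black rubber seal across the bottom of the bore, 45 mm wide; origin at the centre of its top, 27 mm below the mouth while empty. It gives only above about 9 N, then the resistance grows by 1.5 N per mm to about 22 N; after 8.5 mm it lies against a hard shoulder: fully home. Let go, it springs back 1 to 2 mm and stays there. More than 40 N damages it.
- cam_left (a joint): Angle (rad) of the cam arm on the coupling's +y side: 0 = fully down, hanging along the coupling's side against its stop; 1.57 = straight out; starts 1.4 to 1.8. Stiff (about 6 N at 50 mm from its pin), stays where it is left. Its cam enters the bore below 0.7 rad and draws the plug in the last 1 to 2 mm; it jams on the plug's side if that stands more than 2 to 3 mm above home.
- cam_right (a joint): Angle of the cam arm on the coupling's -y side, the mirror image of the left one: 0 = fully down, 1.57 = straight out; same sizes, stiffness, limits and starts.
- cam_left_pin (a point): Hinge pin of the left arm: 31.5 mm out from the bore's axis, 11 mm below the mouth, level, parallel to the coupling's x axis. The steel arm is 16 mm wide, 8 mm thick and reaches 76 mm from the pin; its outer face lies 10.5 mm off the pin, so 42 mm from the bore's axis when fully down. Turns with the arm.
- cam_left_pad (a point): Point on the middle of the left arm's outer face, 55 mm from the pin along the arm. Its y axis is square to the face and points away from the arm (up when the arm sticks out, outwards when it is down); z runs along the arm towards the pin, x along the pin.
- cam_right_pin (a point): Hinge pin of the right arm, the mirror image of the left one.
- cam_right_pad (a point): The same point of the right arm, with the same meaning of its axes.
- plug_mid (a point): Centre (36 mm above the nose) of the grooved dust plug, male half of the camlock: aluminium, 72 mm tall, 0.22 kg, standing nose down; z up its axis. From the nose: barrel 45 mm wide, foot chamfered 3.5 mm; V groove all round at 13 to 28 mm; flange 54 mm wide at 38 to 42 mm; round boss 34 mm wide at 42 to 72 mm. Locked, this point is 1 mm above the coupling's mouth; fully home 0.5 mm deeper.
- plug_boss (a point): Middle of the plug's round hand boss (34 mm wide, 30 mm high), the part to hold, 57 mm above the nose.
- thread_plug: Bystander: an aluminium threaded pipe plug without a groove, 54 mm tall, with a hexagon 50 mm wide and a square 18 mm head on top; origin at the centre of its foot. To be left alone.
- egg_cup_mid (a point): Bystander: a white ceramic egg cup, 49 mm wide, 62 mm tall; the point is half-way up. To be left alone.
- hoof_pick: Bystander: a curved steel hoof pick about 165 mm long lying flat on the bench, 14 mm thick; origin under the middle of it. To be left alone.
- clay_pot: Bystander: an open terracotta pot, 96 mm wide, 85 mm tall; origin at the centre of its foot. To be left alone.
Not all that is in view belongs to the job. What is shaped like the part that bears plug_mid but blue or turquoise is not meant.

How it is judged:
On the way, in this order (a step that is already met when the one before it is completed fails the run):
1. the plug is pressed home on its seal (no more than 1 mm above its locked depth, in line with the bore) while both cam arms are still open (z of plug_mid in the frame of coupling below 0.002 m and horizontal distance between plug_mid and coupling below 0.004 m and value of joint each of cam_left, cam_right above 0.9 rad), for 0.2 s.
2. one cam arm is fully down with the plug in place (value of joint any of cam_left, cam_right below 0.1 rad and z of plug_mid in the frame of coupling below 0.005 m), for 0.1 s.
3. the other cam arm is fully down as well (value of joint each of cam_left, cam_right below 0.1 rad), for 0.1 s.
At the end, for the whole second after the job is handed in: The grooved plug sits in the coupling's mouth within 1.5 mm of its locked depth, upright within 3 degrees and on the bore's axis within 3 mm, at rest, and both cam arms are fully down (within 0.1 rad of their stops) (all of step 3 and z of plug_mid in the frame of coupling between -0.002 and 0.0025 m and horizontal distance between plug_mid and coupling below 0.003 m and angle between plug_mid's own z axis and vertical below 0.05 rad and linear speed of plug below 0.01 m/s); the robot touches nothing.
It fails at once if the seal is pressed with more than 40 N (contact force between plug and seal above 40 N).
It fails at once if the robot pushes on the coupling or its cam arms with more than 40 N (contact force between any of the fingers, the arm and coupling above 40 N).
It fails at once if the threaded plug or the egg cup is moved by more than 20 mm, or the egg cup is tipped (distance of any of thread_plug, egg_cup_mid from where it was at the start of the episode above 0.02 m or angle between egg_cup_mid's own z axis and vertical above 0.5 rad).
It fails at once if the hoof pick or the clay pot is moved by more than 20 mm (distance of any of hoof_pick, clay_pot from where it was at the start of the episode above 0.02 m).
It also fails if it takes over 72 s, if anything falls off the work surface, if the arm or the gripper's body presses on something with over 40 N, if the wrist force passes 120 N, or if a joint passes its speed limit or range.

## Working session

There is one attempt and no reset: what is moved stays moved. The work goes in short steps, Python scripts to look and compute and a tool call to move; the robot and the scene stay as the last step left them, time stands still between calls to the robot, and variables do not carry over. Pictures are saved under pics/ and viewed, at most 10 in all, crops included, and the job is handed in when it is done.

Besides the shell and the picture viewer there is one more tool, called after "Emit:" as a command line: name --argument value ..., lists and objects as JSON in quotes. play_rows: Moves the arm, as the interface text tells. Its arguments: {"type":"object","properties":{"targets":{"type":"array","items":{"type":"number"}},"claw":{"type":"number"},"newtons":{"type":"number"}},"required":["targets"]}

```bash
ls; mkdir -p pics
cat > h.py <<'E'
import numpy as np, cv2
from plant import r
from scipy.spatial.transform import Rotation as R
def Rm(p):
    q=np.array(p["rotation"],float)
    return q if q.shape==(3,3) else R.from_quat([q[1],q[2],q[3],q[0]]).as_matrix()
def ray(p,u,v):
    f=210/np.tan(np.radians(p["fovy"])/2)
    a=np.array([(u-p["cx"])/f,(v-p["cy"])/f]); s=a.copy()
    for _ in range(20): s=a/(1+p["k1"]*(s@s))
    return np.array(p["xyz"]),Rm(p)@np.array([s[0],s[1],1.])
def atz(p,u,v,z):
    o,d=ray(p,u,v); return o+d*(z-o[2])/d[2]
def proj(p,X):
    f=210/np.tan(np.radians(p["fovy"])/2)
    c=Rm(p).T@(np.array(X)-p["xyz"]); s=c[:2]/c[2]; s=s*(1+p["k1"]*(s@s))
    return np.array([p["cx"],p["cy"]])+f*s
E
python3 - <<'E'
from h import *
s=r.sense(); print({k:np.round(v,3) for k,v in s.items()})
for c in ["scene","top","wrist"]:
    p=r.camera_params(c); print(c,p)
    im=r.camera(c); cv2.imwrite(f"pics/{c}0.png",im)
    for q in ["coupling","plug_mid","cam_left","cam_right","thread_plug","egg_cup_mid","hoof_pick","clay_pot"]:
        print(q,[(round(d["conf"],2),d["extent"]) for d in r.cut_out(c,q)][:4])
a=np.hstack([cv2.imread("pics/scene0.png"),cv2.imread("pics/top0.png")])
cv2.imwrite("pics/both0.png",cv2.resize(a,(800,300),interpolation=cv2.INTER_AREA))
E
```

```text
pics
{'clock': np.float64(0.0), 'qpos': array([ 1.286,  0.322, -0.07 ,  1.452,  0.023,  1.371, -0.057]), 'qd': array([ 0.   , -0.   ,  0.001,  0.   , -0.   ,  0.   ,  0.003]), 'effort': array([ 1.0000e-03, -4.9129e+01, -4.0400e-01, -3.1253e+01, -6.4000e-02,
        4.4000e-02,  0.0000e+00]), 'ee_pos': array([ 0.191, -0.621,  0.24 ]), 'orientation': array([-0.001,  0.989,  0.149, -0.   ]), 'force': array([ 0.675,  0.442, -0.434]), 'moment': array([-0.025,  0.003, -0.001]), 'finger_force': np.float64(0.0), 'gripper_width': np.float64(0.087)}
scene {'fovy': 57.87896958198064, 'cx': 281.4193468300664, 'cy': 207.55685268461977, 'k1': -0.06531505725175793, 'xyz': array([ 1.15939766, -0.12667827,  0.81362676]), 'rotation': array([-0.28799823,  0.73453709,  0.56835586, -0.23341784])}
coupling [(0.77, [269.9, 191.2, 92.8, 41.8]), (0.29, [139.6, 277.5, 24.0, 61.4])]
plug_mid [(0.75, [182.9, 301.9, 22.8, 26.8]), (0.74, [97.5, 301.6, 25.7, 27.1]), (0.68, [182.4, 262.2, 25.7, 26.1])]
cam_left [(0.79, [326.6, 199.9, 42.5, 12.3])]
cam_right [(0.56, [269.7, 192.6, 31.0, 11.6])]
thread_plug [(0.73, [
[... 507 characters left out ...]
74, [333.5, 149.5, 15.9, 17.5]), (0.72, [332.7, 180.5, 18.1, 13.1]), (0.46, [392.7, 158.1, 15.5, 14.9])]
cam_left []
cam_right [(0.69, [335.9, 177.2, 17.2, 15.2])]
thread_plug [(0.58, [367.6, 209.5, 17.0, 9.4])]
egg_cup_mid [(0.45, [328.7, 220.5, 17.0, 18.1])]
hoof_pick [(0.72, [365.8, 147.0, 16.3, 50.2])]
clay_pot [(0.68, [129.2, 240.1, 25.8, 29.4])]
wrist {'fovy': 63.70828544807469, 'cx': 278.97325625246765, 'cy': 207.80705265197335, 'k1': -0.057811596629000664, 'xyz': array([ 0.25625642, -0.60079475,  0.38588946]), 'rotation': array([ 0.10078126,  0.79772802, -0.58994399, -0.0737512 ])}
coupling []
plug_mid []
cam_left []
cam_right []
thread_plug []
egg_cup_mid []
hoof_pick []
clay_pot []
```

Run:
```python
from h import *
a=cv2.imread("pics/scene0.png")[150:350,60:440]
b=cv2.imread("pics/top0.png")[130:280,110:430]
A=cv2.resize(a,(798,420),interpolation=cv2.INTER_CUBIC); B=cv2.resize(b,(384,180),interpolation=cv2.INTER_CUBIC)
c=np.zeros((600,800,3),np.uint8); c[:420,:798]=A; c[420:,:384]=B
cv2.imwrite("pics/v1.png",c)
```

```text
(no output)
```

View pics/v1.png

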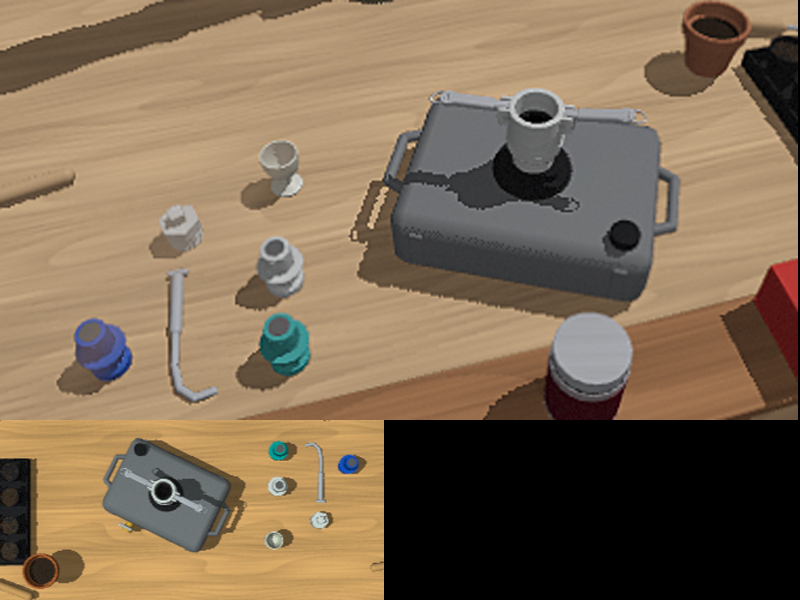

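Three plug-shaped candidates in the scene picture: blue (110,315), turquoise (194,314), bare aluminium (195,275). The aluminium one is the grooved plug, because blue and turquoise are ruled out. The cam arms stick out left (274,198) and right (355,205) of the mouth at about (314,200).

Run:
```python
from h import *
pt=r.camera_params("top");ps=r.camera_params("scene")
def tri(a,b):
    (o1,d1),(o2,d2)=ray(pt,*a),ray(ps,*b)
    M=np.stack([d1,-d2],1);t=np.linalg.lstsq(M,o2-o1,rcond=None)[0]
    x,y=o1+d1*t[0],o2+d2*t[1]; return np.round((x+y)/2,3),round(np.linalg.norm(x-y)*1e3,1)
print("plug mid",tri((341.7,187),(195.3,275.2)), atz(pt,341.7,187,.036))
print("coupling rim", atz(pt,110+163/1.2,130+(491-420)/1.2,.195),tri((245.8,189.2),(60+537/2.1,150+105/2.1)))
print("left tip/right tip (z~.185)",atz(pt,217,175,.185),atz(pt,275,203,.185))
for n,u,v in [("thread",376,214),("egg",337,229.5),("turq",341.5,157),("blue",400.5,165.5),("pick",374,172)]:
    print(n,np.round(atz(pt,u,v,.03),3))
im=cv2.imread("pics/top0.png")
a=cv2.resize(im[165:210,205:290],None,fx=5,fy=5,interpolation=cv2.INTER_CUBIC)
b=cv2.resize(im[165:210,310:385],None,fx=5,fy=5,interpolation=cv2.INTER_CUBIC)
c=cv2.resize(cv2.imread("pics/scene0.png")[180:300,170:380],(798,330),interpolation=cv2.INTER_CUBIC)
d=np.zeros((600,800,3),np.uint8);d[:225,:425]=a;d[:225,425:800]=b;d[240:570,:798]=c
cv2.imwrite("pics/v2.png",d)
```

```text
plug mid (array([ 0.601, -0.221,  0.029]), np.float64(8.0)) [ 0.60030773 -0.22376452  0.036     ]
coupling rim [0.58330039 0.08683358 0.195     ] (array([0.584, 0.088, 0.194]), np.float64(2.9))
left tip/right tip (z~.185) [0.62864069 0.17428533 0.185     ] [ 5.40946712e-01 -1.78070325e-05  1.85000000e-01]
thread [ 0.508 -0.338  0.03 ]
egg [ 0.458 -0.206  0.03 ]
turq [ 0.702 -0.226  0.03 ]
blue [ 0.671 -0.425  0.03 ]
pick [ 0.65  -0.335  0.03 ]
```

View pics/v2.png

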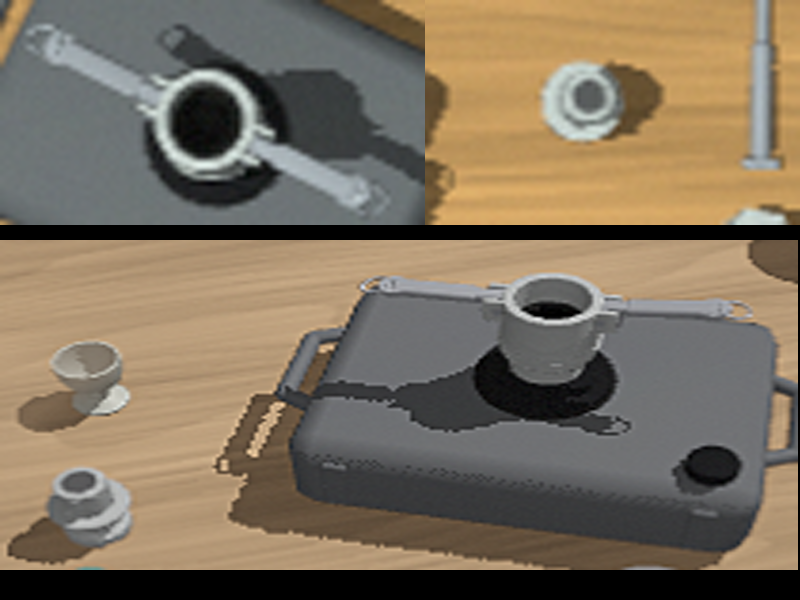

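The crop confirms the bare aluminium plug with its boss, flange and barrel, boss top at top-camera (343,184). The coupling rim is centred at about (246,188.6), with its arms at roughly 63° world yaw.

```bash
cat >> h.py <<'E'
def toolpose():
    s=r.sense(); q=s["orientation"]; return np.array(s["ee_pos"]),R.from_quat([q[1],q[2],q[3],q[0]]),s
def Rt(psi_deg,tilt_deg=0):
    "tool y at yaw psi, z down; tilt = turn about tool y"
    p=np.radians(psi_deg); y=np.array([np.cos(p),np.sin(p),0]); z=np.array([0,0,-1.]); x=np.cross(y,z)
    return R.from_matrix(np.stack([x,y,z],1))*R.from_rotvec([0,np.radians(tilt_deg),0])
def cmd(P,Rg):
    p,Ro,_=toolpose(); return np.round(Ro.inv().apply(np.array(P)-p)*1e3,1),np.round(np.degrees((Ro.inv()*Rg).as_rotvec()),1)
E
python3 - <<'E'
from h import *
pt=r.camera_params("top");pw=r.camera_params("wrist")
p,Ro,s=toolpose()
print("cam in tool",Ro.inv().apply(np.array(pw["xyz"])-p),"axes\n",Ro.inv().as_matrix()@Rm(pw))
print("boss top",atz(pt,343,184.4,.072),"rim",atz(pt,246,188.6,.195))
print(cmd([.600,-.222,.25],Rt(-26.7)))
E
```

```text
cam in tool [ 0.06807833 -0.00039521 -0.14428475] axes
 [[-1.38414508e-03 -9.68815330e-01 -2.47780023e-01]
 [ 9.99998403e-01 -1.62101885e-03  7.51977630e-04]
 [-1.13018354e-03 -2.47778587e-01  9.68816027e-01]]
boss top [ 0.60538068 -0.22305972  0.072     ] rim [0.5849989  0.08631207 0.195     ]
(array([ 508.1, -261.2,   -8.5]), array([  0. ,   0. , -46.2]))
```

Emit:
play_rows --targets '[511,-259,42,0,0,-46,511,-259,42,0,0,-46,511,-259,42,0,0,-46,511,-259,42,0,0,-46,511,-259,42,0,0,-46,511,-259,42,0,0,-46,511,-259,42,0,0,-46,511,-259,42,0,0,-46,511,-259,42,0,0,-46,511,-259,42,0,0,-46,511,-259,42,0,0,-46,511,-259,42,0,0,-46]' --claw 1 --newtons 25

```text
clock: 2.85
ee_pos: [0.6023, -0.2258, 0.1996]
orientation: [0.0, 0.853, 0.522, -0.001]
force: [-0.7, 0.3, -0.1]
gripper_width: 0.0867
finger_force: 0.0
```

Run:
```python
from h import *
p,Ro,s=toolpose(); pw=r.camera_params("wrist"); im=r.camera("wrist"); cv2.imwrite("pics/w1.png",im)
print(p,Ro.as_matrix()[:,1],s["clock"],abs(s["qd"]).max(),s["qpos"])
for d in r.cut_out("wrist","plug_mid"): print(d["conf"],d["extent"])
print("pred boss top px",proj(pw,[.605,-.223,.072]))
```

```text
[ 0.6022513  -0.22575609  0.19957679] [ 8.90553074e-01 -4.54879348e-01 -1.88996355e-05] 2.85 0.011406042323678213 [ 0.68652788  0.36619905 -0.47239343  1.51225282  0.17143784  1.30445367
 -0.27647704]
0.69 [251.6, 157.4, 61.8, 57.8]
0.6 [353.0, 111.7, 67.2, 63.5]
pred boss top px [280.03865232 201.32728324]
```

View pics/w1.png

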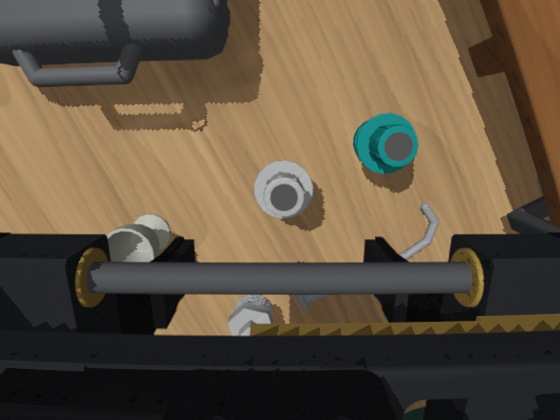

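The wrist view shows the aluminium plug near (284,195), turquoise at (390,145), and the grip area clear.

Run:
```python
from h import *
im=cv2.imread("pics/w1.png"); pw=r.camera_params("wrist"); p,Ro,s=toolpose()
g=cv2.cvtColor(im,6)[170:230,255:315]; 
m=((g<125)).astype(np.uint8); n,l,st,c=cv2.connectedComponentsWithStats(m)
for i in range(1,n):
    if st[i,4]>60: print(st[i],c[i]+[255,170],atz(pw,*(c[i]+[255,170]),.072))
c=cv2.HoughCircles(cv2.resize(g,None,fx=4,fy=4,interpolation=2),cv2.HOUGH_GRADIENT,1.5,10,param1=120,param2=25,minRadius=30,maxRadius=120)
if c is not None:
    for x,y,rr in c[0][:6]: print("hough",x/4+255,y/4+170,rr/4,atz(pw,x/4+255,y/4+170,.072))
```

```text
[ 23   3  37  57 827] [302.20435308 208.94316808] [ 0.61852425 -0.23721112  0.072     ]
[ 15  14  28  27 582] [283.54123711 197.04810997] [ 0.60930611 -0.22108406  0.072     ]
hough 284.0625 197.5625 13.65 [ 0.60949144 -0.22166767  0.072     ]
hough 289.6875 189.6875 22.9875 [ 0.6165933  -0.21787509  0.072     ]
hough 287.0625 194.5625 17.9625 [ 0.61283394 -0.22053987  0.072     ]
hough 283.6875 191.5625 19.05 [ 0.61150537 -0.2170269   0.072     ]
hough 284.4375 194.1875 16.725 [ 0.61105523 -0.21927229  0.072     ]
hough 284.8125 200.1875 16.05 [ 0.60903544 -0.22393216  0.072     ]
```

Emit:
play_rows --targets '[7.3,4.4,30,0,0,0,7.3,4.4,70,0,0,0,7.3,4.4,105,0,0,0,7.3,4.4,125,0,0,0,7.3,4.4,135.5,0,0,0,7.3,4.4,135.5,0,0,0,7.3,4.4,135.5,0,0,0]'

```text
clock: 3.82
ee_pos: [0.6116, -0.2191, 0.0655]
orientation: [0.001, 0.852, 0.523, 0.001]
force: [0.2, 0.0, 0.1]
gripper_width: 0.0869
finger_force: 0.0
```

Emit:
play_rows --targets '[0,0,0,0,0,0,0,0,0,0,0,0,0,0,0,0,0,0,0,0,0,0,0,0,0,0,0,0,0,0,0,0,0,0,0,0,0,0,0,0,0,0,0,0,0,0,0,0]' --claw 0.1 --newtons 30

```text
clock: 4.82
ee_pos: [0.6106, -0.2187, 0.064]
orientation: [-0.0, 0.852, 0.523, -0.0]
force: [1.1, 0.3, 0.3]
gripper_width: 0.0333
finger_force: 30.0
```

Emit:
play_rows --targets '[0,0,-20,0,0,0,0,0,-80,0,0,0,0,0,-140,0,0,0,10,-8,-200,0,0,0,50,-40,-240,0,0,0,90,-73,-281,0,0,0,130,-105,-281,0,0,0,170,-138,-281,0,0,0,200,-162,-281,0,0,0,200,-162,-281,0,0,0,200,-162,-281,0,0,0,200,-162,-281,0,0,0]' --newtons 50

```text
clock: 6.32
ee_pos: [0.5568, 0.0312, 0.3451]
orientation: [0.0, 0.853, 0.522, -0.0]
force: [0.6, -0.2, -2.8]
gripper_width: 0.0327
finger_force: 50.0
```

Run:
```python
from h import *
p,Ro,s=toolpose(); pw=r.camera_params("wrist"); im=r.camera("wrist"); cv2.imwrite("pics/w2.png",im)
print(p,Ro.as_matrix()[:,1],s["clock"],s["gripper_width"],s["force"])
for q in ["plug_mid","coupling","cam_left","cam_right"]:
    for d in r.cut_out("wrist",q): print(q,d["conf"],d["extent"])
print("pred rim px",proj(pw,[.585,.0863,.195]))
```

```text
[0.55678643 0.03122324 0.34512485] [ 8.90816421e-01 -4.54363341e-01  2.43131480e-04] 6.325 0.03265425929062062 [ 0.55619442 -0.19346394 -2.83369384]
plug_mid 0.6 [234.9, 198.9, 89.9, 118.2]
plug_mid 0.53 [467.4, 398.2, 17.0, 13.6]
coupling 0.7 [245.3, 2.9, 70.5, 202.2]
cam_left 0.83 [268.0, 0.0, 23.1, 88.9]
cam_right 0.74 [269.2, 160.9, 18.7, 43.1]
pred rim px [278.52282744 128.80564801]
```

View pics/w2.png

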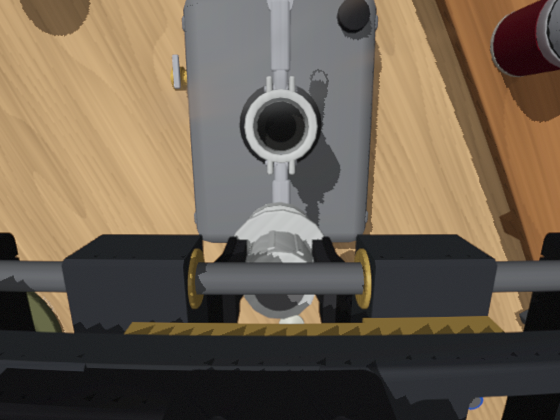

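The wrist view shows the mouth at about (280,125), the left arm going up and the right arm at (280,185), in line with the tool. The plug is held, with its silhouette top near row 200-205.

Run:
```python
from h import *
im=cv2.imread("pics/w2.png"); pw=r.camera_params("wrist"); p,Ro,s=toolpose()
g=cv2.cvtColor(im,6)
roi=np.zeros_like(g); cv2.circle(roi,(280,125),50,255,-1)
m=((g>165)&(roi>0)).astype(np.uint8)
n,l,st,c=cv2.connectedComponentsWithStats(m); i=1+st[1:,4].argmax(); m=(l==i).astype(np.uint8)
m=cv2.morphologyEx(m,cv2.MORPH_OPEN,np.ones((3,3)))
cs,_=cv2.findContours(m,cv2.RETR_CCOMP,cv2.CHAIN_APPROX_NONE)
for k in cs:
    if len(k)>50:
        e=cv2.fitEllipse(k); print("ell",np.round(e[0],2),np.round(e[1],1),atz(pw,*e[0],.195))
d=r.cut_out("wrist","coupling")
# held plug silhouette model
def P(x,y,z): return proj(pw,p+Ro.apply([x,y,z]))
for dx in (-4,-2,0,2):
    th=np.linspace(-np.pi/2,np.pi/2,61)
    tops=[min(P((dx+rr*np.cos(t))/1e3,rr*np.sin(t)/1e3,z/1e3)[1] for t in th) for rr,z in((19,64),(22.5,60.5),(22.5,51),(27,26),(27,22))]
    print(dx,np.round(tops,1))
print("col profile",{c:[int(v) for v in g[190:262:2,c]] for c in (270,285)})
for X in ([.6,.12,.185],):pass
```

```text
ell [280.24 125.37] [67.4 86.5] [0.58736589 0.0893997  0.195     ]
ell [280.17 125.47] [57.2 58.4] [0.58727791 0.08935852 0.195     ]
-4 [207.4 203.3 207.1 210.5 212.5]
-2 [204.3 200.2 203.8 206.8 208.7]
0 [201.2 197.  200.5 203.1 204.9]
2 [198.2 193.9 197.2 199.3 201.1]
col profile {270: [124, 123, 123, 123, 122, 122, 124, 144, 147, 203, 173, 198, 197, 195, 194, 196, 198, 199, 198, 197, 184, 147, 148, 149, 150, 150, 150, 150, 151, 194, 146, 159, 137, 116, 113, 112], 285: [174, 174, 173, 173, 173, 173, 169, 132, 161, 194, 151, 199, 196, 195, 196, 195, 195, 196, 199, 198, 198, 148, 132, 130, 130, 130, 132, 136, 132, 130, 130, 169, 205, 196, 193, 195]}
```

Emit:
play_rows --targets '[20,0,10,0,0,0,45,0.3,30,0,0,0,62,0.5,55,0,0,0,69.2,0.5,72,0,0,0,69.2,0.5,80,0,0,0,69.2,0.5,80,0,0,0,69.2,0.5,80,0,0,0,69.2,0.5,80,0,0,0]'

```text
clock: 7.62
ee_pos: [0.5887, 0.094, 0.266]
orientation: [0.001, 0.852, 0.523, 0.001]
force: [-0.3, -1.2, -2.6]
gripper_width: 0.0329
finger_force: 50.0
```

Run:
```python
from h import *
p,Ro,s=toolpose(); pw=r.camera_params("wrist"); im=r.camera("wrist"); cv2.imwrite("pics/w3.png",im)
print(p,s["clock"],s["gripper_width"],s["force"])
C=np.array([.5873,.0894,.195]); print("mouth in tool mm",Ro.inv().apply(C-p)*1e3)
def circ(c,rad,Rot,col,im):
    t=np.linspace(0,2*np.pi,80); pts=np.array([proj(pw,c+Rot.apply([rad*np.cos(a),rad*np.sin(a),0])) for a in t])
    cv2.polylines(im,[np.round((pts-[200,130])*5*16).astype(np.int32)],True,col,1,cv2.LINE_AA,4)
v=cv2.resize(im[130:250,200:360],None,fx=5,fy=5,interpolation=2)
circ(C,.031,Ro,(0,0,255),v); circ(p+Ro.apply([-.0035,0,.0605]),.0225,Ro,(0,255,0),v); circ(p+Ro.apply([-.0035,0,.022]),.027,Ro,(255,0,0),v)
cv2.imwrite("pics/v3.png",v)
im2=cv2.imread("pics/w2.png"); g=cv2.cvtColor(im2,6)
for row in (225,232): print(row,[int(x) for x in g[row,225:340:2]])
```

```text
[0.58870651 0.09400711 0.26599501] 7.625 0.032927984574667384 [-0.29774904 -1.16006724 -2.6434539 ]
mouth in tool mm [-4.78128914  0.72300906 70.99374211]
225 [122, 121, 121, 121, 121, 122, 121, 120, 130, 182, 199, 194, 192, 194, 197, 197, 197, 195, 194, 193, 195, 198, 199, 198, 197, 195, 195, 195, 195, 195, 198, 199, 198, 197, 195, 195, 196, 196, 195, 193, 194, 195, 196, 196, 196, 176, 79, 104, 122, 121, 120, 120, 120, 121, 121, 120, 121, 120]
232 [121, 122, 121, 121, 121, 139, 195, 196, 193, 192, 195, 196, 197, 196, 194, 193, 193, 196, 199, 199, 198, 195, 157, 148, 147, 135, 139, 141, 143, 145, 148, 147, 163, 190, 196, 194, 194, 195, 196, 196, 195, 195, 194, 193, 193, 194, 196, 198, 137, 119, 121, 120, 121, 121, 121, 121, 120, 120]
```

View pics/v3.png

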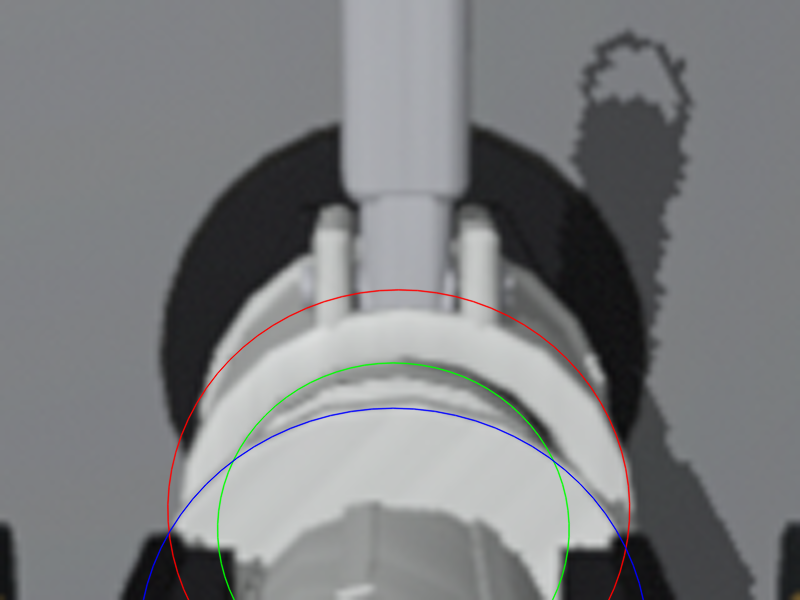

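The mouth's centre sits about 1 mm right (+y) and 1 mm back (-x) of the plug's, since the dark crescent is thicker on the right. I'll correct that and enter gently.

Emit:
play_rows --targets '[-1,1,0,0,0,0,-1,1,3,0,0,0,-1,1,6,0,0,0,-1,1,8,0,0,0,-1,1,9,0,0,0,-1,1,10,0,0,0,-1,1,11,0,0,0,-1,1,12,0,0,0,-1,1,12,0,0,0]'

```text
clock: 8.8
ee_pos: [0.589, 0.0926, 0.2558]
orientation: [0.001, 0.852, 0.523, 0.0]
force: [-3.9, -3.0, 11.1]
gripper_width: 0.0332
finger_force: 50.0
```

Emit:
play_rows --targets '[-0.6,-0.4,-1,0,0,0,-1.2,-0.8,-1,0,0,0,-1.2,-0.8,0,0,0,0,-1.2,-0.8,1,0,0,0,-1.2,-0.8,1,0,0,0]'

```text
clock: 9.43
ee_pos: [0.5886, 0.092, 0.2553]
orientation: [0.002, 0.852, 0.523, 0.001]
force: [-3.4, -2.5, 12.4]
gripper_width: 0.0332
finger_force: 50.0
```

Emit:
play_rows --targets '[-0.6,-0.5,-1,0,0,0,-1.2,-1,-1,0,0,0,-1.2,-1,0,0,0,0,-1.2,-1,0,0,0,0,-1.2,-1,0,0,0,0]'

```text
clock: 10.05
ee_pos: [0.5872, 0.0908, 0.2519]
orientation: [0.001, 0.852, 0.523, 0.001]
force: [4.6, -2.4, -1.4]
gripper_width: 0.033
finger_force: 50.0
```

Run:
```python
from h import *
p,Ro,s=toolpose(); pw=r.camera_params("wrist"); im=r.camera("wrist"); cv2.imwrite("pics/w4.png",im)
print(p,s["clock"],Ro.inv().apply(s["force"]),s["moment"])
v=cv2.resize(im[130:250,200:360],None,fx=5,fy=5,interpolation=2)
cv2.imwrite("pics/v4.png",v)
```

```text
[0.58717994 0.09082887 0.25193983] 10.05 [-0.05196321  5.19310428  1.45735098] [-0.71202815 -1.28498053  0.03741874]
```

View pics/v4.png

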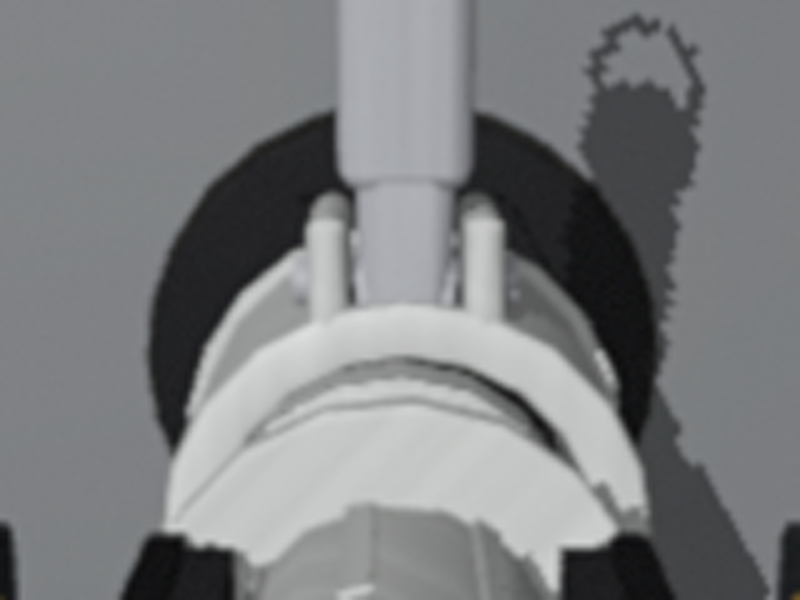

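The nose is in the bore: vertical force is gone and the nose is about 7 mm below the rim. I'll ease sideways and go down.

Emit:
play_rows --targets '[0,0.8,0,0,0,0,0,0.8,3,0,0,0,0,0.8,6,0,0,0,0,0.8,9,0,0,0,0,0.8,12,0,0,0,0,0.8,14,0,0,0,0,0.8,14,0,0,0]'

```text
clock: 10.98
ee_pos: [0.5874, 0.0908, 0.2377]
orientation: [0.001, 0.852, 0.523, 0.0]
force: [4.5, -3.8, -0.7]
gripper_width: 0.0327
finger_force: 50.0
```

Emit:
play_rows --targets '[0,1,0,0,0,0,0,1,2,0,0,0,0,1,4,0,0,0,0,1,6,0,0,0,0,1,8,0,0,0,0,1,8,0,0,0]'

```text
clock: 11.72
ee_pos: [0.5877, 0.0909, 0.2314]
orientation: [0.0, 0.852, 0.523, 0.0]
force: [1.0, -3.7, 6.9]
gripper_width: 0.0329
finger_force: 50.0
```

Emit:
play_rows --targets '[0,0,1,0,0,0,0,0,2,0,0,0,0,0,3,0,0,0,0,0,4,0,0,0,0,0,5,0,0,0,0,0,6,0,0,0,0,0,6,0,0,0]'

```text
clock: 12.6
ee_pos: [0.5877, 0.0911, 0.2273]
orientation: [0.001, 0.852, 0.523, 0.0]
force: [-2.9, -3.5, 14.7]
gripper_width: 0.033
finger_force: 50.0
```

Emit:
play_rows --targets '[0,0,1,0,0,0,0,0,2,0,0,0,0,0,3,0,0,0,0,0,4,0,0,0,0,0,5,0,0,0,0,0,5,0,0,0]'

```text
clock: 13.35
ee_pos: [0.5878, 0.0912, 0.2235]
orientation: [0.001, 0.852, 0.523, 0.001]
force: [-4.7, -3.8, 19.9]
gripper_width: 0.0331
finger_force: 50.0
```

Emit:
play_rows --targets '[0,-0.5,0.7,0,0,0,0,-0.5,1.4,0,0,0,0,-0.5,1.4,0,0,0]'

```text
clock: 13.72
ee_pos: [0.5878, 0.0912, 0.2232]
orientation: [0.002, 0.852, 0.523, 0.001]
force: [-6.7, -4.9, 24.5]
gripper_width: 0.0328
finger_force: 50.0
```

Emit:
play_rows --targets '[0,-0.5,0.8,0,0,0,0,-0.5,0.8,0,0,0,0,-0.5,0.8,0,0,0,0,-0.5,0.8,0,0,0]'

```text
clock: 14.22
ee_pos: [0.5877, 0.0912, 0.2232]
orientation: [0.002, 0.852, 0.523, 0.001]
force: [-5.9, -6.0, 27.3]
gripper_width: 0.0326
finger_force: 50.0
```

Hard stop reached: force rises while z holds. Releasing.

Emit:
play_rows --targets '[0,0,-3,0,0,0,0,0,-7,0,0,0,0,0,-9,0,0,0,0,0,-9,0,0,0,0,0,-9,0,0,0]' --claw 0.75

```text
clock: 14.85
ee_pos: [0.5865, 0.0915, 0.2253]
orientation: [-0.0, 0.852, 0.523, -0.0]
force: [-0.4, -0.1, -0.7]
gripper_width: 0.0643
finger_force: 0.0
```

```bash
cat > arm.py <<'E'
from h import *
C=np.array([.586,.0878,0]); TL=40
u=np.array([np.cos(np.radians(63.1)),np.sin(np.radians(63.1)),0])  # coupling +y
def tcp(side,th,back=0.,tilt=TL):
    e=u*side; up=np.array([0,0,1.]); Rg=Rt(-26.9,-tilt*side)
    a=e*np.sin(th)-up*np.cos(th); n=e*np.cos(th)+up*np.sin(th); z=Rg.as_matrix()[:,2]
    T=C+e*.0315+up*.184+.055*a+.0105*n+n*.0095*abs(np.sin(th-np.radians(90-tilt)))
    return T-.019*z-back*z,Rg
E
python3 - <<'E'
from arm import *
for side in (1,-1):
    P,Rg=tcp(side,1.7,.03); print(side,"approach",P,cmd(P,Rg))
    for th in (1.7,1.5,1.3,1.1,.9,.7,.5,.3,.15,0,-.05):
        Q,_=tcp(side,th); print(th,np.round(Rg.inv().apply(Q-P)*1e3,1),np.round(Q,3))
E
```

```text
1 approach [0.6381586  0.19061021 0.24597005] (array([111.8,   1.3, -20.7]), array([ -0. , -40. ,   0.1]))
1.7 [ 0.  0. 30.] [0.629 0.173 0.223]
1.5 [10.7  0.  37. ] [0.631 0.177 0.211]
1.3 [19.7  0.  46.4] [0.632 0.177 0.198]
1.1 [26.4  0.  57.6] [0.631 0.176 0.185]
0.9 [30.3  0.  70.1] [0.628 0.171 0.173]
0.7 [31.9  0.  79.8] [0.626 0.167 0.164]
0.5 [32.   0.  89.4] [0.623 0.161 0.157]
0.3 [30.4  0.  99. ] [0.62  0.155 0.151]
0.15 [ 28.    0.  106.1] [0.617 0.149 0.147]
0 [ 24.6   0.  113. ] [0.614 0.143 0.144]
-0.05 [ 23.3   0.  115.3] [0.613 0.14  0.143]
-1 approach [ 0.5338414  -0.01501021  0.24597005] (array([-118.8,    1.2,  -20.6]), array([-0.1, 40. ,  0. ]))
1.7 [-0. -0. 30.] [0.543 0.002 0.223]
1.5 [-10.7  -0.   37. ] [ 0.541 -0.001  0.211]
1.3 [-19.7  -0.   46.4] [ 0.54  -0.002  0.198]
1.1 [-26.4  -0.   57.6] [ 0.541 -0.     0.185]
0.9 [-30.3  -0.   70.1] [0.544 0.004 0.173]
0.7 [-31.9  -0.   79.8] [0.546 0.009 0.164]
0.5 [-32.   -0.   89.4] [0.549 0.014 0.157]
0.3 [-30.4  -0.   99. ] [0.552 0.021 0.151]
0.15 [-28.   -0.  106.1] [0.555 0.027 0.147]
0 [-24.6  -0.  113. ] [0.558 0.033 0.144]
-0.05 [-23.3  -0.  115.3] [0.559 0.035 0.143]
```

Emit:
play_rows --targets '[0,0,-25,0,0,0,0,0,-75,0,0,0,0,0,-120,0,0,0,0,0,-120,0,0,0,0,0,-120,0,0,0]'

```text
clock: 15.48
ee_pos: [0.5865, 0.0913, 0.345]
orientation: [-0.0, 0.852, 0.523, -0.0]
force: [-0.6, -0.7, 0.1]
gripper_width: 0.0656
finger_force: 0.0
```

Emit:
play_rows --targets '[30,1,0,0,-8,0,60,1,0,0,-16,0,90,1,0,0,-24,0,112,1.3,10,0,-32,0,112,1.3,30,0,-40,0,112,1.3,60,0,-40,0,112,1.3,75,0,-40,0,112,1.3,75,0,-40,0,112,1.3,75,0,-40,0]' --claw 0 --newtons 20

```text
clock: 16.6
ee_pos: [0.639, 0.1887, 0.2719]
orientation: [0.178, 0.802, 0.491, -0.291]
force: [0.4, -0.4, 0.8]
gripper_width: 0.0003
finger_force: 0.0
```

Run:
```python
from arm import *
p,Ro,s=toolpose(); print(p,s["qpos"],s["clock"],s["gripper_width"]); P,Rg=tcp(1,1.7,.03); print(cmd(P,Rg))
im=r.camera("wrist"); im2=r.camera("scene")
v=np.hstack([im,cv2.resize(im2[150:255,250:390],(560,420),interpolation=2)])
cv2.imwrite("pics/v5.png",cv2.resize(v,(800,300),interpolation=cv2.INTER_AREA))
```

```text
[0.63897632 0.18873398 0.27189223] [-0.60096709  0.77165182  0.18170385  0.897721    0.31371329  2.03017644
 -0.84438769] 16.6 0.0003248449411819178
(array([17.6, -1.6, 19.1]), array([-0.1, -0.2, -0.1]))
```

View pics/v5.png

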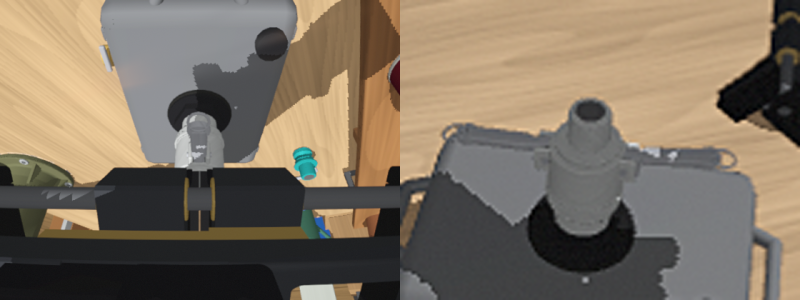

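The plug stands seated in the mouth, with both arms still out. Joint 6 is near its limit at 40° tilt, so I'll use 22°.

```bash
sed -i 's/TL=40/TL=22/' arm.py
python3 - <<'E'
from arm import *
P,Rg=tcp(1,1.7,.03); print(cmd(P,Rg))
for th in (1.7,1.5,1.3,1.1,.9,.7,.5,.3,.15,0,-.05):
    Q,_=tcp(1,th); print(th,np.round(Rg.inv().apply(Q-P)*1e3,1))
E
```

```text
(array([ 4.7, -2. , 23.5]), array([-0.1, 17.8, -0.1]))
1.7 [ 0. -0. 30.]
1.5 [ 7.7  0.  40.5]
1.3 [12.9 -0.  52.5]
1.1 [15.3  0.  63.7]
0.9 [16.  -0.  73.1]
0.7 [15.1  0.  82.7]
0.5 [12.5 -0.  92.3]
0.3 [  8.1  -0.  101.6]
0.15 [  3.6   0.  108.1]
0 [ -2.  -0. 114.]
-0.05 [ -4.   -0.  115.8]
```

Emit:
play_rows --targets '[2,-1,8,0,9,0,4.7,-2,16,0,17.8,0,4.7,-2,23.5,0,17.8,0,4.7,-2,23.5,0,17.8,0,4.7,-2,23.5,0,17.8,0]'

```text
clock: 17.32
ee_pos: [0.6316, 0.1826, 0.2489]
orientation: [0.101, 0.836, 0.514, -0.165]
force: [-0.2, 0.2, -0.4]
gripper_width: 0.0002
finger_force: 0.0
```

Run:
```python
from arm import *
P,Rg=tcp(1,1.7,.03); p,Ro,s=toolpose(); print(p,s["qpos"][5],s["force"],cmd(P,Rg))
```

```text
[0.6315614  0.18260242 0.24889071] 1.7231774337478536 [-0.1625524   0.15198615 -0.44319503] (array([-3.5,  2.3, -1.4]), array([-0. ,  0.3,  0.1]))
```

Emit:
play_rows --targets '[-3,2,15,0,0,0,-3,2,28,0,0,0,1,2,34,0,0,0,5,2,40,0,0,0,8,2,46,0,0,0,10,2,52,0,0,0,11,2,58,0,0,0,12,2,63,0,0,0,12,2,63,0,0,0]'

```text
clock: 18.45
ee_pos: [0.6279, 0.1694, 0.1865]
orientation: [0.101, 0.836, 0.514, -0.164]
force: [0.9, -0.4, 1.3]
gripper_width: 0.0005
finger_force: 0.8
```

Emit:
play_rows --targets '[0.5,0,5,0,0,0,0.7,0,10,0,0,0,0.5,0,15,0,0,0,-0.2,0,20,0,0,0,-1,0,24,0,0,0]'

```text
clock: 19.08
ee_pos: [0.6239, 0.1617, 0.1656]
orientation: [0.101, 0.836, 0.514, -0.162]
force: [1.9, 2.6, 7.3]
gripper_width: 0.0003
finger_force: 2.8
```

Run:
```python
from arm import *
p,Ro,s=toolpose(); print(p,s["force"],Ro.inv().apply(s["force"]))
for th in (.9,.7,.5): print(th,cmd(*tcp(1,th)))
im2=r.camera("scene")
for q in("cam_left","cam_right","plug_mid"): print(q,[(d["conf"],d["extent"]) for d in r.cut_out("scene",q)])
cv2.imwrite("pics/v6.png",cv2.resize(im2[120:255,240:420],(800,600),interpolation=2))
```

```text
[0.62393203 0.16174327 0.16557836] [1.9077543  2.58631022 7.32431886] [ 0.19596478  0.54714819 -7.97724266]
0.9 (array([  1.7,  -0.3, -13.8]), array([ 0.1, -0. ,  0.1]))
0.7 (array([ 0.9, -0.4, -4.2]), array([ 0.1, -0. ,  0.1]))
0.5 (array([-1.7, -0.4,  5.3]), array([ 0.1, -0. ,  0.1]))
cam_left [(0.62, [304.1, 185.2, 25.1, 22.3]), (0.46, [323.9, 200.6, 17.4, 19.1])]
cam_right [(0.53, [271.0, 191.4, 30.6, 10.3])]
plug_mid [(0.92, [182.8, 300.1, 26.7, 25.8]), (0.79, [303.1, 183.2, 27.8, 22.2]), (0.62, [98.4, 302.1, 22.5, 26.5])]
```

View pics/v6.png

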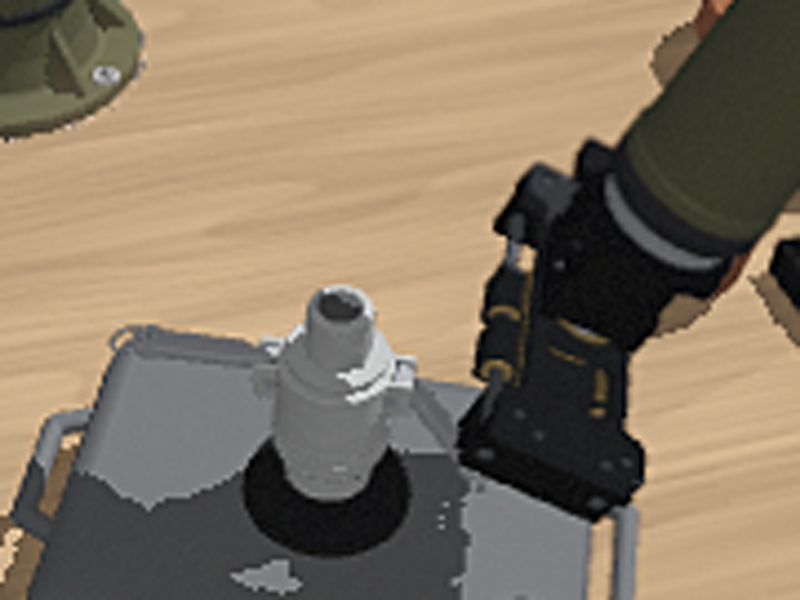

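The left arm is swinging down under the fingers, the plug is in place, and the push is about 8 N.

Emit:
play_rows --targets '[-0.8,0,4,0,0,0,-2.5,0,8,0,0,0,-4.5,0,12,0,0,0,-6.5,0,16,0,0,0,-8.5,0,19,0,0,0]'

```text
clock: 19.9
ee_pos: [0.6171, 0.1489, 0.151]
orientation: [0.1, 0.836, 0.515, -0.162]
force: [2.7, 3.4, 5.1]
gripper_width: 0.0007
finger_force: 2.8
```

Run:
```python
from arm import *
p,Ro,s=toolpose(); print(p,s["force"],Ro.inv().apply(s["force"]))
for th in (.3,.15,0,-.05): print(th,cmd(*tcp(1,th)))
```

```text
[0.61714292 0.14894091 0.150992  ] [2.67657317 3.36957683 5.13271219] [ 1.99085249  0.87674469 -6.33487581]
0.3 (array([ 1.8, -0.1, -4.4]), array([ 0.1, -0.1,  0.1]))
0.15 (array([-2.7, -0.1,  2.1]), array([ 0.1, -0.1,  0.1]))
0 (array([-8.3, -0.1,  8.1]), array([ 0.1, -0.1,  0.1]))
-0.05 (array([-10.4,  -0.1,   9.9]), array([ 0.1, -0.1,  0.1]))
```

Emit:
play_rows --targets '[-2.5,0,2.5,0,0,0,-5,0,5,0,0,0,-7.5,0,7.5,0,0,0,-9.5,0,8.8,0,0,0,-11,0,9.5,0,0,0,-11,0,9.5,0,0,0]'

```text
clock: 20.65
ee_pos: [0.6121, 0.1395, 0.1465]
orientation: [0.099, 0.836, 0.516, -0.159]
force: [5.0, 6.8, 5.3]
gripper_width: 0.0006
finger_force: 4.5
```

Run:
```python
from arm import *
p,Ro,s=toolpose(); print(p,s["force"],Ro.inv().apply(s["force"]))
for th in (.1,0,-.05): print(th,cmd(*tcp(1,th)))
```

```text
[0.61205799 0.13945552 0.14649599] [4.96753501 6.83013009 5.29884732] [ 5.79238561  1.38930693 -7.99518351]
0.1 (array([ 3.9,  0.2, -4. ]), array([ 0.2, -0.4,  0.2]))
0 (array([ 0. ,  0.1, -0.1]), array([ 0.2, -0.4,  0.2]))
-0.05 (array([-2.1,  0.1,  1.7]), array([ 0.2, -0.4,  0.2]))
```

Emit:
play_rows --targets '[-1.5,0,0.6,0,0,0,-3,0,1.2,0,0,0,-3,0,1.2,0,0,0]'

```text
clock: 21.02
ee_pos: [0.6118, 0.1392, 0.1466]
orientation: [0.099, 0.836, 0.517, -0.157]
force: [7.1, 11.5, 3.4]
gripper_width: 0.0006
finger_force: 6.8
```

Emit:
play_rows --targets '[-1.5,0,0.6,0,0,0,-3,0,1.2,0,0,0,-3,0,1.2,0,0,0]'

```text
clock: 21.4
ee_pos: [0.6116, 0.1389, 0.1468]
orientation: [0.098, 0.836, 0.518, -0.154]
force: [9.7, 15.1, 3.7]
gripper_width: 0.0006
finger_force: 9.1
```

At the stop: stiff, 18 N, no further motion. Retreating outward, then up.

Emit:
play_rows --targets '[10,0,-5,0,0,0,28,0,-15,0,0,0,20,0,-40,0,0,0,0,0,-90,0,0,0,-22,0,-145,0,0,0,-43,0,-187,0,0,0,-43,0,-187,0,0,0,-43,0,-187,0,0,0]'

```text
clock: 22.4
ee_pos: [0.6207, 0.1562, 0.3338]
orientation: [0.1, 0.836, 0.514, -0.165]
force: [-0.3, 0.0, -0.6]
gripper_width: 0.0009
finger_force: 0.0
```

Run:
```python
from arm import *
p,Ro,s=toolpose(); print(p,s["force"],s["clock"])
P,Rg=tcp(-1,1.7,.03); Q=P+[0,0,.1]; print(cmd(Q,Rg),P)
im2=r.camera("scene")
cv2.imwrite("pics/v7.png",cv2.resize(im2[150:255,250:390],(800,600),interpolation=2))
```

```text
[0.62071651 0.15617018 0.3337856 ] [-0.27359592  0.03080392 -0.56592145] 22.4
(array([-1.725e+02, -1.000e-01,  5.150e+01]), array([-0.1, 44.3,  0. ])) [ 0.53965101 -0.00355885  0.25155606]
```

View pics/v7.png

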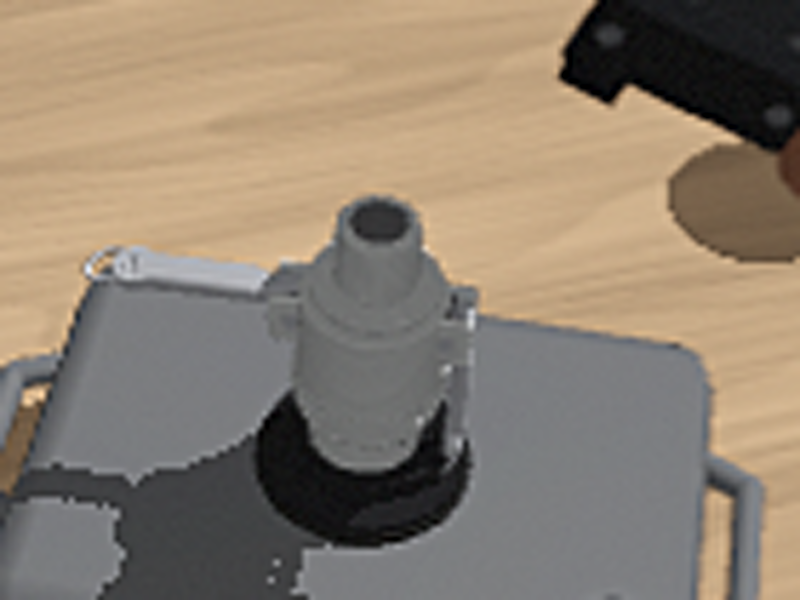

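The left arm hangs fully down along the coupling. On to the right arm, still out.

Emit:
play_rows --targets '[-35,0,10,0,9,0,-70,0,20,0,18,0,-105,0,31,0,27,0,-140,0,42,0,36,0,-172.5,0,51.5,0,44.3,0,-172.5,0,51.5,0,44.3,0,-172.5,0,51.5,0,44.3,0,-172.5,0,51.5,0,44.3,0]'

```text
clock: 23.45
ee_pos: [0.5403, -0.0013, 0.352]
orientation: [-0.101, 0.836, 0.515, 0.162]
force: [0.7, 0.9, -0.4]
gripper_width: 0.0005
finger_force: 0.0
```

Run:
```python
from arm import *
p,Ro,s=toolpose(); print(p,s["qpos"],s["force"],s["clock"])
for th,b in((1.7,.03),(1.7,0),(1.5,0),(1.3,0),(1.1,0)): print(th,cmd(*tcp(-1,th,b)))
```

```text
[ 0.54025528 -0.00132122  0.35196892] [-0.11799652 -0.04636098  0.29613442  1.69393732 -0.36089528  1.39197235
 -0.24019255] [ 0.6896248   0.94356735 -0.43006992] 23.45
1.7 (array([-39.8,   0.6,  92.2]), array([-0.2, -0. ,  0.2]))
1.7 (array([-39.8,   0.7, 122.2]), array([-0.2, -0. ,  0.2]))
1.5 (array([-47.5,   0.7, 132.7]), array([-0.2, -0. ,  0.2]))
1.3 (array([-52.7,   0.8, 144.7]), array([-0.2, -0. ,  0.2]))
1.1 (array([-55.1,   0.8, 155.9]), array([-0.2, -0. ,  0.2]))
```

Emit:
play_rows --targets '[-15,0.5,35,0,0,0,-30,0.5,70,0,0,0,-40,0.7,92,0,0,0,-40,0.7,108,0,0,0,-40,0.7,120,0,0,0,-44,0.7,127,0,0,0,-47.5,0.7,133,0,0,0,-50,0.7,139,0,0,0,-52.5,0.7,145,0,0,0,-54,0.7,150.5,0,0,0,-55,0.7,156,0,0,0]'

```text
clock: 24.82
ee_pos: [0.5447, 0.0031, 0.1881]
orientation: [-0.1, 0.836, 0.514, 0.164]
force: [-0.3, 1.3, 6.5]
gripper_width: 0.0004
finger_force: 2.8
```

Run:
```python
from arm import *
p,Ro,s=toolpose(); print(p,s["qpos"][1],Ro.inv().apply(s["force"]),s["clock"])
for th in(1.1,.9,.7,.5,.3,.15): print(th,cmd(*tcp(-1,th)))
```

```text
[0.54470145 0.00310897 0.18805892] 0.050601666212686226 [ 3.43072602 -0.8568619  -5.64034867] 24.825
1.1 (array([ 0.8, -1.5,  1.7]), array([ 0. , -0.1,  0. ]))
0.9 (array([ 0.1, -1.5, 11.2]), array([ 0. , -0.1,  0. ]))
0.7 (array([ 1. , -1.5, 20.8]), array([ 0. , -0.1,  0. ]))
0.5 (array([ 3.5, -1.5, 30.4]), array([ 0. , -0.1,  0. ]))
0.3 (array([ 7.9, -1.5, 39.6]), array([ 0. , -0.1,  0. ]))
0.15 (array([12.4, -1.5, 46.1]), array([ 0. , -0.1,  0. ]))
```

Contact, and the arm is moving at about 6.5 N. Following the arc.

Emit:
play_rows --targets '[0.3,-1,6,0,0,0,0.1,-1.5,11,0,0,0,0.5,-1.5,16,0,0,0,1,-1.5,21,0,0,0,2.2,-1.5,26,0,0,0,3.5,-1.5,30.5,0,0,0,5.5,-1.5,35,0,0,0]'

```text
clock: 25.7
ee_pos: [0.5517, 0.0178, 0.1574]
orientation: [-0.099, 0.837, 0.513, 0.163]
force: [-0.8, -3.7, 6.0]
gripper_width: 0.0006
finger_force: 2.8
```

Run:
```python
from arm import *
p,Ro,s=toolpose(); print(p,s["force"],Ro.inv().apply(s["force"]),s["clock"])
for th in(.5,.3,.15,0): print(th,cmd(*tcp(-1,th)))
```

```text
[0.55171069 0.01775449 0.15739488] [-0.82221851 -3.68483395  5.9756049 ] [-1.15223232  0.95436321 -6.90821613] 25.7
0.5 (array([ 0.1, -1.1, -4.2]), array([ 0.2, -0. , -0. ]))
0.3 (array([ 4.5, -1.1,  5.1]), array([ 0.2, -0. , -0. ]))
0.15 (array([ 9. , -1.2, 11.6]), array([ 0.2, -0. , -0. ]))
0 (array([14.6, -1.2, 17.5]), array([ 0.2, -0. , -0. ]))
```

Emit:
play_rows --targets '[2,-0.5,3,0,0,0,5,-1,7,0,0,0,8,-1,11,0,0,0,11,-1,14.5,0,0,0,14,-1,17.5,0,0,0,17,-1,19,0,0,0,17,-1,19,0,0,0]'

```text
clock: 26.58
ee_pos: [0.5598, 0.0359, 0.1457]
orientation: [-0.098, 0.837, 0.513, 0.162]
force: [-7.2, -11.2, 9.5]
gripper_width: 0.0004
finger_force: 6.5
```

Run:
```python
from arm import *
p,Ro,s=toolpose(); print(p,s["force"],Ro.inv().apply(s["force"]),s["clock"])
for th in(.15,0,-.1): print(th,cmd(*tcp(-1,th)))
```

```text
[0.55979562 0.03594658 0.14574543] [ -7.20352633 -11.2110202    9.53057668] [ -8.7719507   -1.30781533 -13.77505562] 26.575
0.15 (array([-5.1, -0.1, -6.7]), array([ 0.1,  0.2, -0.1]))
0 (array([ 0.5, -0.1, -0.7]), array([ 0.1,  0.2, -0.1]))
-0.1 (array([ 4.8, -0.1,  2.8]), array([ 0.1,  0.2, -0.1]))
```

Near zero, with 13 N horizontal. I'll push 3 mm more to confirm the stop.

Emit:
play_rows --targets '[1.5,0,0,0,0,0,3,0,0.3,0,0,0,3,0,0.3,0,0,0,3,0,0.3,0,0,0]'

```text
clock: 27.08
ee_pos: [0.5599, 0.0362, 0.1458]
orientation: [-0.098, 0.838, 0.512, 0.16]
force: [-10.9, -15.3, 10.3]
gripper_width: 0.0006
finger_force: 9.4
```

Emit:
play_rows --targets '[-10,0,-5,0,0,0,-28,0,-15,0,0,0,-20,0,-40,0,0,0,0,0,-90,0,0,0,22,0,-145,0,0,0,43,0,-187,0,0,0,0,0,-187,0,0,0,-60,0,-187,0,0,0,-60,0,-187,0,0,0,-60,0,-187,0,0,0]'

```text
clock: 28.32
ee_pos: [0.5048, -0.0687, 0.2976]
orientation: [-0.101, 0.836, 0.514, 0.163]
force: [-0.1, 0.3, 1.4]
gripper_width: 0.0006
finger_force: 0.0
```

Run:
```python
from arm import *
p,Ro,s=toolpose(); print(p,s["force"],s["clock"])
im2=r.camera("scene"); im=r.camera("wrist")
v=np.hstack([cv2.resize(im2[150:255,250:390],(560,420),interpolation=2),im])
cv2.imwrite("pics/v8.png",cv2.resize(v,(800,300),interpolation=cv2.INTER_AREA))
```

```text
[ 0.50478295 -0.06866306  0.29763143] [-0.07998941  0.31178614  1.36479729] 28.325
```

View pics/v8.png

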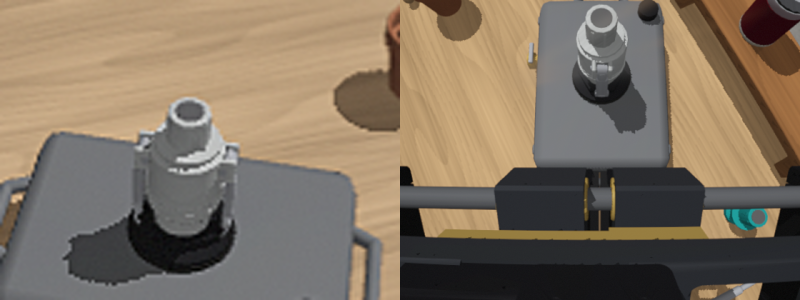

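Both arms hang against the coupling's sides, the plug sits upright in the mouth, and the robot is clear.

```bash
python3 -c "
from plant import r
print(r.hand_in())"
```

```text
the job is handed in; nothing more can be done
None
```

The plug was pressed fully home and released, both cam arms were swung down against their stops, left first and then right, and I handed the job in at about 28 s; the interface gave no verdict back.

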